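# Find the socket that fits the mixer's hub nut

## Robot

A 7-joint arm with a two-finger parallel gripper is mounted at the origin on a cart in front of the work surface, level with it; the furniture and walls round the work are solid. World frame = base frame: x ahead of the robot, y to its left, z up, the work surface at z = 0. Lengths are in m, angles in rad, forces in N, time in s.
With the tool pointing down it reaches from about 0.4 to 0.85 m from the base axis. Payload 10.4 kg.
Tool frame: the origin (TCP) lies between the finger pads; the fingertips stand 17 mm ahead of it and the grasp point (between the pads) lies 2 mm behind it; z points along the fingers, y is the line along which they close (so a half turn about z gives the same grasp; the last joint's range is limited). The gripper opens to 85 mm and grips with 20 to 120 N. Pads are 22 mm wide; open, the fingers measure 114 mm over their backs; the gripper's body (76 mm by 85 mm) begins 54 mm behind the grasp point. The pads swing forward as they close: fully open they stand 13 mm farther back than shut.
Start: joints at [1.11, 0.332, -0.065, 1.46, 0.022, 1.35, -0.088], TCP at [0.265, -0.566, 0.248] pointing down, gripper open.
Joint ranges: [-2.6, 2.6], [-0.5, 2.12], [-1.47, 1.34], [0.16, 2.42], [-1.27, 4.41], [0.06, 2.06], [-2.6, 2.6]. Speed limits (rad/s): [2.22, 2.22, 2.79, 2.79, 3.14, 3.14, 3.14].

## Interface

Orientations are given as a unit quaternion [x, y, z, w].
In Python, from workcell import readout, imaging, manip gives the robot as it stands. The module is installed in compiled form; this text tells all that it offers.
- The arm moves only by the shell command python3 -m crank 'ROWS' [OPENING] [FORCE]. ROWS is JSON, a list of rows, each a list of 4 numbers: the shift along the tool's x, y, z as a fraction of full scale, then the turn about the tool's z as a fraction of full scale. In form: [[x, y, z, yaw], ...]. A call has 1 to 5 rows; each row is the pose to reach, as a shift and turn from the pose commanded when the call began, along the tool's axes at that moment; what a row does not reach only later rows make up. Full scale, the value 1, is 400 mm for a shift and 60 degrees for a turn. A row lasts 1/12 s, in which the tool goes at most 41.7 mm and 7.16 degrees, less where a joint would pass 70% of its speed; a pose out of reach is approached as far as the arm can. A call with a number of a shift or a turn outside -1 to 1 is refused whole. A call with a gripper value outside its range is refused whole. OPENING is the gripper command: -1 is shut, 1 is fully open, values between are in proportion, set as the call begins (- or left out, the last holds). The fingers move at their own pace and stop on an object; FORCE is the grip in N (left out, the last holds). Time passes only in rows, so rows that repeat a pose let the fingers close. It gives the time, the measured TCP pose, the force, the opening and the grip force at its end, in the units of the state.
- readout.get_obs(): the state, without advancing time (a new reading comes with each control period).
- imaging.camera(name): name is "side" or "top" or "wrist"; returns a dict with "color" (384x512x3 uint8, red, green, blue), "fx", "fy", "cx", "cy" (pixels), "rvec" (rotation vector, rad) and "tvec" (3), from world to camera coordinates, as OpenCV has them. Camera axes: x right, y down, z forward; pixel columns grow to the right and rows downward; lengths in m; the calibration is good to about 2 mm. A picture is of the moment at which its call begins. There is no depth.
- manip.hand_in(): hands the job in; it is judged then, once.
The state is a dict: "clock": time; "joint_pos": joint angles; "joint_velocities": joint speeds; "tau": joint torques, N m; "position": TCP position; "ee_rot": TCP orientation; "ft_force": force on the tool from outside, world axes, zero at the start; "torque": the same for the moment, N m; "grip_width": opening from 0.0 (shut) to 1.0 (fully open); "grasp_force": force on a finger pad.
Only numpy, scipy, OpenCV 4.12 (cv2) and the standard library are available. Lean on these libraries where they do the work, as an engineer would, in place of code of your own. Each camera call takes 0.05 s, during which the arm holds its last target. There are 200 camera calls.

## Task

Fold the cover of the tube mixer's drive unit right back to its stop by the tongue on its edge, so that the hex nut inside is free. Then try the two look-alike sockets from the stand on the nut: the one that will not go on goes back upright in a pocket of the stand, and the one that fits is pushed fully down over the nut. Finish still gripping the fitting socket there, with the cover left open, the other socket standing in the stand, and the jar, carton and pot nearby undisturbed.

Things in the scene. Friction and masses are not known exactly. Their poses are not given: they have to be found in the camera images.
- cover (a joint): angle of the white cover of the drive unit, 0 lying shut, growing as its near edge is folded up and back; stop at 1.92 (20 degrees past upright). It is stiff and stays where it is left; about 2 N at the tongue moves it
- unit: the drive unit, a fixed grey box, 150 (x) x 140 (y) mm, origin at the middle of its underside; walls 60 mm high, 6 mm thick, open on top under the cover. x points from its front (knob, switch, tongue of the cover) to the hinge, z up
- cover_hinge (a point): middle of the cover's hinge line on the unit's far top edge, 63 mm above the worktop and 74.5 mm behind the unit's middle; y along the hinge, x as the unit's. The cover, 6 mm thick, 148 mm long, 140 mm wide, turns about this y axis
- cover_tongue (a point): grip point on the cover's tongue, a bar 10 mm thick, 20 mm wide (y) that sticks out 36 mm from the middle of the free edge, in the cover's plane. 173 mm from the hinge line, 23 mm out from the cover's edge, 13 mm from the tongue's end. Pinched from above across its 20 mm, it turns between the fingers as the cover folds. x points along the cover to the hinge, z out of its outer face
- nut_seat (a point): foot of the fixed steel hex nut on the unit's deck, under the cover, 28 mm above the worktop. Nut: 22 mm across flats, 18 mm high, top 3.5 mm bevelled; a corner on its +x axis, so two flats are parallel to x; z up. Its turn is random. The fitting socket ends with its underside level with this point; the wrong one stops about 16 mm higher
- socket_a_mid (a point): on the axis, 43 mm up, of a loose upright steel socket, 86 mm tall: body 36 mm wide, 40 high; above 46 mm a flat wing 40 mm wide (x), 16 thick (y), pinched across the 16. Hex hollow in the underside, 21 mm deep, two flats parallel to the wing's broad faces. The two sockets look alike: one hollow is 25 mm across flats and fits, one 19 mm and cannot; try which. Starts in either pocket
- socket_b_mid (a point): on the axis, 43 mm up, of a loose upright steel socket, 86 mm tall: body 36 mm wide, 40 high; above 46 mm a flat wing 40 mm wide (x), 16 thick (y), pinched across the 16. Hex hollow in the underside, 21 mm deep, two flats parallel to the wing's broad faces. The two sockets look alike: one hollow is 25 mm across flats and fits, one 19 mm and cannot; try which. Starts in either pocket
- pocket_left (a point): middle of the floor of one round pocket of the grey stand (a fixed block 80 x 190 x 28 mm). Pocket 41 mm in diameter and 16 mm deep, its floor 12 mm above the worktop; 110 mm from the other pocket along the stand's y axis. This one is on the stand's +y side
- pocket_right (a point): middle of the floor of the other pocket of the stand, the same, on its -y side
- pill_jar: a bystander to be left alone: small round jar, 34 mm in diameter, 46 mm tall; origin at its underside
- lancet_box: a bystander to be left alone: white carton 52 x 72 x 60 mm; origin at its underside
- sample_pot: a bystander to be left alone: round screw-cap pot, 43 mm in diameter, 84 mm tall; origin at its underside
There are look-alikes about, which are no part of the job. What is shaped like the part that bears socket_a_mid but yellow is not meant.

How it is judged:
On the way, in this order (a step that is already met when the one before it is completed fails the run):
1. the cover is folded back to its stop (over 1.7 rad) (value of joint cover above 1.7 rad), for 0.2 s.
2. the fitting socket is fully down over the nut (((z of socket_a_mid in the frame of nut_seat between 0.038 and 0.047 m and horizontal distance between socket_a_mid and nut_seat below 0.006 m and angle between socket_a_mid's own z axis and vertical below 0.12 rad) or (z of socket_b_mid in the frame of nut_seat between 0.038 and 0.047 m and horizontal distance between socket_b_mid and nut_seat below 0.006 m and angle between socket_b_mid's own z axis and vertical below 0.12 rad))), for 0.2 s.
At the end, for the whole second after the job is handed in: Cover open over 1.7 rad; fitting socket upright over the nut (axis within 6 mm, tilt under 0.12 rad, underside within 4 mm of the nut's foot), fingers gripping it with over 2 N; other socket released, upright on the floor of a stand pocket, within 8 mm of its middle (value of joint cover above 1.7 rad and (((z of socket_a_mid in the frame of nut_seat between 0.038 and 0.047 m and horizontal distance between socket_a_mid and nut_seat below 0.006 m and angle between socket_a_mid's own z axis and vertical below 0.12 rad) and contact force between socket_a and the fingers above 2 N and linear speed of each of socket_a, socket_b below 0.03 m/s and ((horizontal distance between socket_b_mid and pocket_left below 0.008 m and z of socket_b_mid in the frame of pocket_left below 0.047 m) or (horizontal distance between socket_b_mid and pocket_right below 0.008 m and z of socket_b_mid in the frame of pocket_right below 0.047 m)) and angle between socket_b_mid's own z axis and vertical below 0.12 rad and contact force between socket_b and the arm below 0.1 N and contact force between socket_b and the fingers below 0.1 N) or ((z of socket_b_mid in the frame of nut_seat between 0.038 and 0.047 m and horizontal distance between socket_b_mid and nut_seat below 0.006 m and angle between socket_b_mid's own z axis and vertical below 0.12 rad) and contact force between socket_b and the fingers above 2 N and linear speed of each of socket_b, socket_a below 0.03 m/s and ((horizontal distance between socket_a_mid and pocket_left below 0.008 m and z of socket_a_mid in the frame of pocket_left below 0.047 m) or (horizontal distance between socket_a_mid and pocket_right below 0.008 m and z of socket_a_mid in the frame of pocket_right below 0.047 m)) and angle between socket_a_mid's own z axis and vertical below 0.12 rad and contact force between socket_a and the arm below 0.1 N and contact force between socket_a and the fingers below 0.1 N))); the arm keeps its last pose, push and grip.
It fails at once if the jar, the carton or the pot is moved over 25 mm or tipped (distance of any of pill_jar, lancet_box, sample_pot from where it was at the start of the episode above 0.025 m or angle between any of pill_jar, lancet_box, sample_pot's own z axis and vertical above 0.4 rad).
It also fails if it takes over 72 s, if anything falls off the work surface, if the arm or the gripper's body presses on something with over 40 N, if the wrist force passes 120 N, or if a joint passes its speed limit or range.

## Working session

There is one attempt and no reset: what is moved stays moved. The work goes in short steps, Python scripts to look and compute and a shell command to move; the robot and the scene stay as the last step left them, time stands still between calls to the robot, and variables do not carry over. Pictures are saved under pics/ and viewed, at most 10 in all, crops included, and the job is handed in when it is done.

```bash
mkdir -p pics; cat > h.py <<'E'
import numpy as np, cv2
from scipy.spatial.transform import Rotation as R
from workcell import readout, imaging, manip
def shot(name,fn=None):
    c=imaging.camera(name)
    if fn: cv2.imwrite('pics/'+fn,c['color'][:,:,::-1])
    return c
def ray(c,u,v):
    Rm=R.from_rotvec(c['rvec']).as_matrix(); t=np.array(c['tvec'])
    d=Rm.T@np.array([(u-c['cx'])/c['fx'],(v-c['cy'])/c['fy'],1]); return -Rm.T@t,d
def atz(c,u,v,z):
    o,d=ray(c,u,v); return o+d*(z-o[2])/d[2]
def proj(c,P):
    Rm=R.from_rotvec(c['rvec']).as_matrix(); p=np.atleast_2d(P)@Rm.T+np.array(c['tvec'])
    return np.c_[c['fx']*p[:,0]/p[:,2]+c['cx'],c['fy']*p[:,1]/p[:,2]+c['cy']]
E
python3 - <<'E'
from h import *
import pickle
cs={n:shot(n,n+'0.png') for n in('top','side')}
pickle.dump(cs,open('c0.pkl','wb'))
for n,c in cs.items(): print(n,c['fx'],ray(c,256,192))
o=readout.get_obs(); print(o['clock'],o['position'],R.from_quat(o['ee_rot']).as_matrix().round(3),o['grip_width'],o['ft_force'])
E
```

```text
top 373.0598086573946 (array([ 0.44701023, -0.08641525,  1.04025094]), array([ 0.07542068,  0.00846447, -0.99715157]))
side 460.0681006486128 (array([0.38490877, 0.88942086, 0.73579895]), array([ 0.10810727, -0.83071753, -0.54623333]))
0.1 [ 0.26481189 -0.56577713  0.24760454] [[ 0.906  0.424 -0.001]
 [ 0.424 -0.906  0.001]
 [-0.    -0.001 -1.   ]] 1.0017573629130274 [-0.35813287  0.08594079  0.88706327]
```

View pics/top0.png

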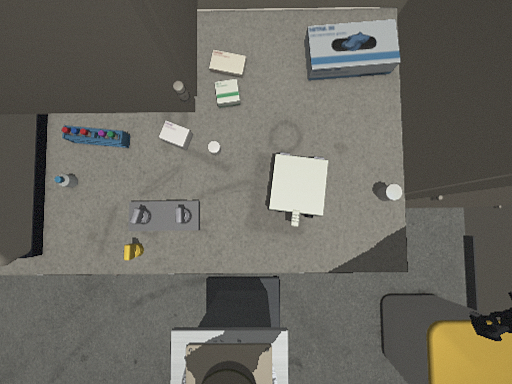

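View pics/side0.png

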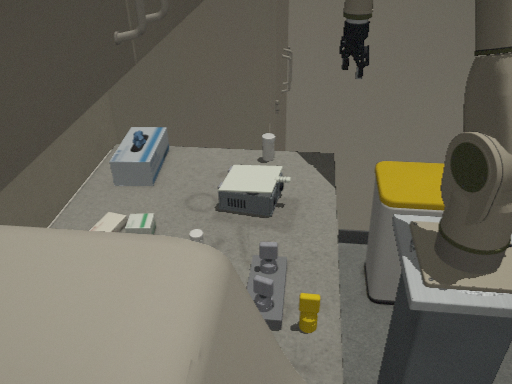

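The top view shows the white cover at (298,185) with its tongue at (295,218). The grey stand is at (165,215) with steel sockets at (140,215) and (183,214). The pot is at (393,192), the jar at (214,147) and the carton at (175,133).

Possible mix-ups:
- **Socket:** grey ones at (140,215) and (183,214), against the yellow decoy at (133,250). I choose the grey ones.
- **Cover:** white unit at (298,185), against the glove box at (352,48) and cartons at (227,62), (227,93) and (175,133). I choose the one with the tongue at (295,218).

```bash
python3 - <<'E'
from h import *
import pickle
c=pickle.load(open('c0.pkl','rb'))['top']; im=c['color'][:,:,::-1]
a=im[140:240,255:345]; b=im[185:265,115:215]
big=np.zeros((500,800,3),np.uint8)
A=cv2.resize(a,None,fx=4.4,fy=4.4,interpolation=cv2.INTER_CUBIC); B=cv2.resize(b,None,fx=4,fy=4,interpolation=cv2.INTER_CUBIC)
big[:A.shape[0],:A.shape[1]]=A; big[:320,400:]=B; cv2.imwrite('pics/crop1.png',big)
g=im.min(2); m=np.zeros_like(g); m[140:212,260:340]=(g[140:212,260:340]>185)*255
n,l,st,_=cv2.connectedComponentsWithStats(m); k=1+st[1:,4].argmax()
r=cv2.minAreaRect(np.argwhere(l==k)[:,::-1].astype(np.float32)); bp=cv2.boxPoints(r); print(r,bp)
print([atz(c,*p,0.066).round(3) for p in bp])
E
```

```text
((298.74371337890625, 183.96925354003906), (53.65506362915039, 55.04508590698242), 6.842773914337158) [[268.8281  208.09938]
 [275.38644 153.4464 ]
 [328.65933 159.83913]
 [322.10098 214.49211]]
[array([ 0.478, -0.111,  0.066]), array([ 0.622, -0.13 ,  0.066]), array([ 0.604, -0.27 ,  0.066]), array([ 0.46 , -0.25 ,  0.066])]
```

View pics/crop1.png

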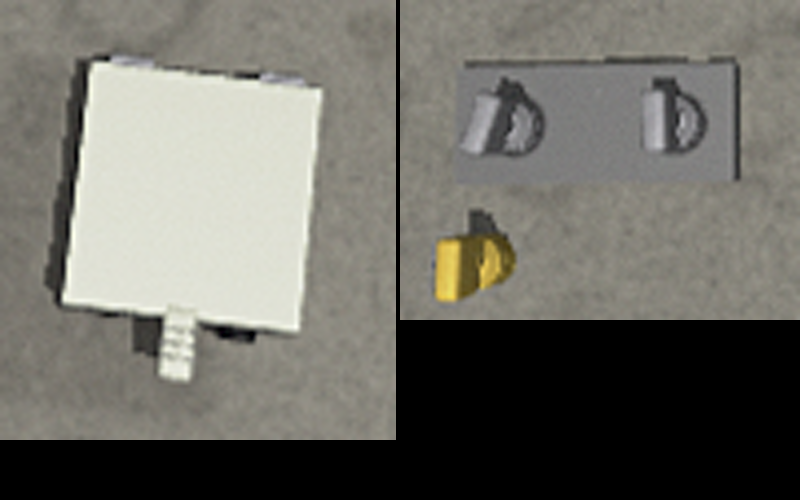

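The crop confirms a white tongue in the middle of the cover's near edge, with its end at about (295,226). It also shows two grey sockets in the stand and the yellow decoy outside it. I'll go above the tongue.

```bash
python3 -m crank '[[0.272,-0.231,0,0],[0.272,-0.231,0,0],[0.272,-0.231,0,0],[0.272,-0.231,0,0],[0.272,-0.231,0,0]]' >/dev/null
python3 -m crank '[[0.272,-0.231,0,0],[0.272,-0.231,0,0],[0.272,-0.231,0,0],[0.272,-0.231,0,0],[0.272,-0.231,0,0]]' >/dev/null
python3 -m crank '[[0.272,-0.231,0,0],[0.272,-0.231,0,0],[0.272,-0.231,0,0],[0.272,-0.231,0,0],[0.272,-0.231,0,0]]'
python3 -m crank '[[0,0,0,0.543],[0,0,0,0.543],[0,0,0,0.543],[0,0,0,0.543],[0,0,0,0.543]]' -0.15 40
python3 -m crank '[[0,0,0,0],[0,0,0,0]]'
python3 - <<'E'
from h import *
c=shot('wrist','w1.png'); o=readout.get_obs(); p=o['position']; print(ray(c,256,192),p)
M=R.from_quat(o['ee_rot']).as_matrix();print(M.round(3))
x=np.array([np.cos(.131),-np.sin(.131),0]); h=np.array([.614,-.2,.063])
print(proj(c,[h,h-.173*x,h-.186*x]))
t=shot('top'); print(proj(t,[h-.173*x,h-.186*x]))
np.save('w1.npy',c,allow_pickle=True)
E
```

```text
clock: 1.35
position: [0.4447, -0.1727, 0.2483]
ee_rot: [0.975, 0.22, 0.0, -0.0]
ft_force: [-0.0, 0.5, -0.4]
grip_width: 0.997
grasp_force: 0.0
clock: 1.77
position: [0.4426, -0.1781, 0.2481]
ee_rot: [0.998, -0.07, -0.0, 0.0]
ft_force: [0.4, 0.3, 0.0]
grip_width: 0.426
grasp_force: 0.0
clock: 1.93
position: [0.4428, -0.1776, 0.2481]
ee_rot: [0.998, -0.065, -0.0, 0.0]
ft_force: [0.3, -0.9, 0.8]
grip_width: 0.423
grasp_force: 0.0
(array([ 0.52461776, -0.18835809,  0.37324171]), array([-0.3005001 ,  0.02488328, -0.95371304])) [ 0.44279496 -0.17741781  0.24812274]
[[ 0.992 -0.129 -0.   ]
 [-0.129 -0.992  0.   ]
 [-0.     0.    -1.   ]]
[[251.46923491 -19.12768174]
 [251.32260931 177.93875193]
 [251.31359177 190.05842267]]
[[294.35009578 221.63678423]
 [293.78451882 226.61071425]]
```

View pics/w1.png

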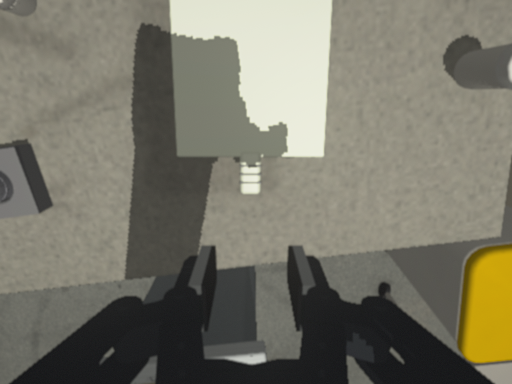

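The wrist view shows the tongue at u≈251, from v=156 to 193, under 3 px from the prediction and centred between the fingers. I'll descend and pinch it.

```bash
python3 -m crank '[[-0.004,0,0.1,0],[-0.004,0,0.2,0],[-0.004,0,0.3,0],[-0.004,0,0.38,0],[-0.004,0,0.42,0]]' 
python3 -m crank '[[0,0,0.02,0],[0,0,0.047,0],[0,0,0.047,0]]'
python3 -m crank '[[0,0,0,0],[0,0,0,0],[0,0,0,0],[0,0,0,0],[0,0,0,0]]' -1 40
```

```text
clock: 2.45
position: [0.4392, -0.1759, 0.0764]
ee_rot: [0.998, -0.064, -0.002, -0.001]
ft_force: [0.4, 0.2, -0.3]
grip_width: 0.423
grasp_force: 0.0
clock: 2.7
position: [0.4411, -0.1764, 0.0605]
ee_rot: [0.998, -0.065, -0.001, -0.0]
ft_force: [-0.8, 0.3, -0.6]
grip_width: 0.425
grasp_force: 0.0
clock: 3.12
position: [0.4422, -0.1761, 0.0622]
ee_rot: [0.998, -0.065, 0.001, 0.0]
ft_force: [1.3, 4.9, 0.7]
grip_width: 0.226
grasp_force: 39.3
```

```bash
python3 -m crank '[[0.005,0,-0.065,0],[0.019,0,-0.128,0],[0.043,0,-0.188,0],[0.0755,0,-0.244,0],[0.116,0,-0.295,0]]' 
python3 -m crank '[[0.048,0,-0.044,0],[0.101,0,-0.08,0],[0.16,0,-0.108,0],[0.222,0,-0.127,0],[0.286,0,-0.137,0]]'
```

```text
clock: 3.53
position: [0.4885, -0.1823, 0.1808]
ee_rot: [0.998, -0.065, 0.001, 0.0]
ft_force: [13.0, -0.2, -18.7]
grip_width: 0.224
grasp_force: 39.5
clock: 3.95
position: [0.601, -0.1974, 0.2347]
ee_rot: [0.998, -0.065, -0.001, 0.0]
ft_force: [-2.8, 3.1, -6.6]
grip_width: 0.221
grasp_force: 41.8
```

```bash
python3 -m crank '[[0.043,0,-0.001,0],[0.086,0,0.0025,0],[0.129,0,0.01,0],[0.17,0,0.022,0],[0.18,0,0.025,0]]' 
python3 -m crank '[[0,0,0,0],[0,0,0,0]]'
```

```text
clock: 4.37
position: [0.6692, -0.2065, 0.2258]
ee_rot: [0.998, -0.066, -0.005, -0.0]
ft_force: [-49.5, 9.3, 33.9]
grip_width: 0.222
grasp_force: 55.5
clock: 4.53
position: [0.6687, -0.2065, 0.226]
ee_rot: [0.998, -0.066, -0.004, -0.0]
ft_force: [-29.6, 6.7, 19.5]
grip_width: 0.22
grasp_force: 53.8
```

```bash
python3 -m crank '[[-0.005,0,0,0],[-0.005,0,0,0],[-0.005,0,0,0]]' -0.15
python3 -m crank '[[0,0,-0.1,0],[0,0,-0.2,0],[0,0,-0.3,0],[-0.1,0,-0.3,0],[-0.2,0,-0.3,0]]' >/dev/null
python3 -m crank '[[-0.1,0,0,0],[-0.2,0,0,0],[-0.22,0,0,0],[-0.22,0,0,0],[-0.22,0,0,0]]'
python3 - <<'E'
from h import *
c=shot('wrist'); t=shot('top'); np.save('w2.npy',[c,t],allow_pickle=True)
h=np.array([.540,-.190,.03]); u,v=proj(c,h)[0]; print(u,v, proj(c,[[.614,-.2,.063]]))
a=c['color'][:,:,::-1]
b=cv2.resize(t['color'][130:230,250:350,::-1],(300,300),interpolation=cv2.INTER_CUBIC)
big=np.zeros((384,800,3),np.uint8); big[:,:490]=a[:,11:501]; big[:300,500:]=b; cv2.imwrite('pics/w2.png',big)
E
```

```text
clock: 4.78
position: [0.6704, -0.2072, 0.2245]
ee_rot: [0.998, -0.066, 0.0, 0.0]
ft_force: [-0.2, 0.5, -0.3]
grip_width: 0.429
grasp_force: 0.0
clock: 5.62
position: [0.504, -0.1851, 0.345]
ee_rot: [0.998, -0.066, 0.001, 0.001]
ft_force: [0.4, -0.1, -0.4]
grip_width: 0.424
grasp_force: 0.0
251.42039477464064 128.45329260748358 [[251.57583575  68.3831511 ]]
```

View pics/w2.png

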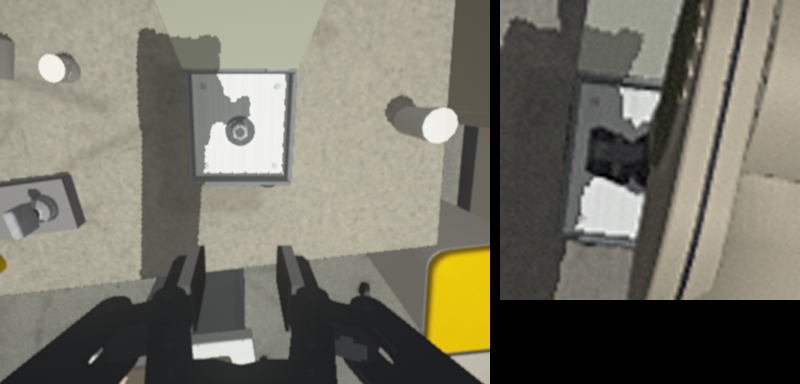

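The cover is fully open. The nut is at about (250,130) in the wrist image. I'll take a closer look to get its position and turn.

```bash
python3 -m crank '[[-0.05,0,0.1,0],[-0.05,0,0.2,0],[-0.05,0,0.33,0],[-0.05,0,0.33,0],[-0.05,0,0.33,0]]'
python3 -m crank '[[0,0,0,0]]' >/dev/null
python3 - <<'E'
from h import *
c=shot('wrist'); np.save('w3.npy',[c],allow_pickle=True)
u,v=proj(c,[.540,-.190,.046])[0]; print(u,v); u0,v0=int(u)-40,max(int(v)-40,0)
a=c['color'][v0:v0+80,u0:u0+80,::-1]; print(u0,v0)
cv2.imwrite('pics/w3.png',cv2.resize(a,(560,560),interpolation=cv2.INTER_CUBIC))
E
```

```text
clock: 6.13
position: [0.4831, -0.1814, 0.2092]
ee_rot: [0.998, -0.065, -0.003, -0.001]
ft_force: [-0.6, -0.2, 0.3]
grip_width: 0.429
grasp_force: 0.0
252.56419592168004 124.09067139463798
212 84
```

View pics/w3.png

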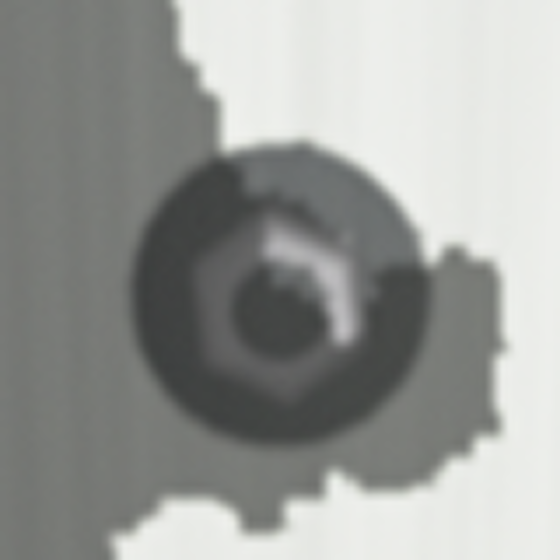

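The close-up shows the hex centred at crop (277,307) with its corner axis about 4.5° left of image-up. That makes the nut's yaw about -3°, with wide tolerance.

```bash
python3 - <<'E'
from h import *
import pickle
c=np.load('w3.npy',allow_pickle=True)[0]
print('hole',atz(c,251.7,128.7,.046),'flange',atz(c,252.3,125.9,.029), atz(c,252.3,125.9,.031))
t=pickle.load(open('c0.pkl','rb'))['top']
P=np.array([atz(t,*p,.028) for p in [(130.8,200.5),(200,200.5),(200,230),(129,230)]]);print(P.round(3),P.mean(0).round(3))
for n,uv in dict(jar=(214,147),carton=(175,133)).items(): print(n,atz(t,*uv,.05).round(3))
E
```

```text
hole [ 0.53599437 -0.18867705  0.046     ] flange [ 0.5367697  -0.18936353  0.029     ] [ 0.53696421 -0.1893855   0.031     ]
[[0.504 0.264 0.028]
 [0.502 0.075 0.028]
 [0.422 0.074 0.028]
 [0.424 0.267 0.028]] [0.463 0.17  0.028]
jar [0.644 0.034 0.05 ]
carton [0.684 0.14  0.05 ]
```

```bash
python3 -m crank '[[-0.147,-0.424,-0.05,0],[-0.147,-0.424,-0.05,0],[-0.147,-0.424,-0.05,0],[-0.147,-0.424,-0.05,0],[-0.147,-0.424,-0.05,0]]' 0.1 >/dev/null
python3 -m crank '[[-0.147,-0.424,-0.05,0],[-0.147,-0.424,-0.05,0],[-0.147,-0.424,-0.05,0],[-0.147,-0.424,-0.05,0],[-0.147,-0.424,-0.05,0]]'
python3 -m crank '[[0,0,0,0],[0,0,0,0]]'
python3 - <<'E'
from h import *
c=shot('wrist'); np.save('w4.npy',[c],allow_pickle=True)
q=proj(c,[[.463,.115,.012],[.463,.225,.012],[.463,.115,.098],[.463,.225,.098]]).round(1); print(q)
v0=60
cv2.imwrite('pics/w4.png',cv2.resize(c['color'][v0:v0+230,100:420,::-1],None,fx=2.5,fy=2.5,interpolation=cv2.INTER_CUBIC))
E
```

```text
clock: 7.1
position: [0.411, 0.1766, 0.2563]
ee_rot: [0.998, -0.062, 0.003, -0.001]
ft_force: [-0.1, 0.5, -0.5]
grip_width: 0.552
grasp_force: 0.0
clock: 7.27
position: [0.4125, 0.171, 0.2547]
ee_rot: [0.998, -0.064, 0.002, -0.0]
ft_force: [0.1, -0.5, 0.5]
grip_width: 0.548
grasp_force: 0.0
[[294.6 117. ]
 [199.8 129.5]
 [307.3 123.7]
 [184.6 139.9]]
```

View pics/w4.png

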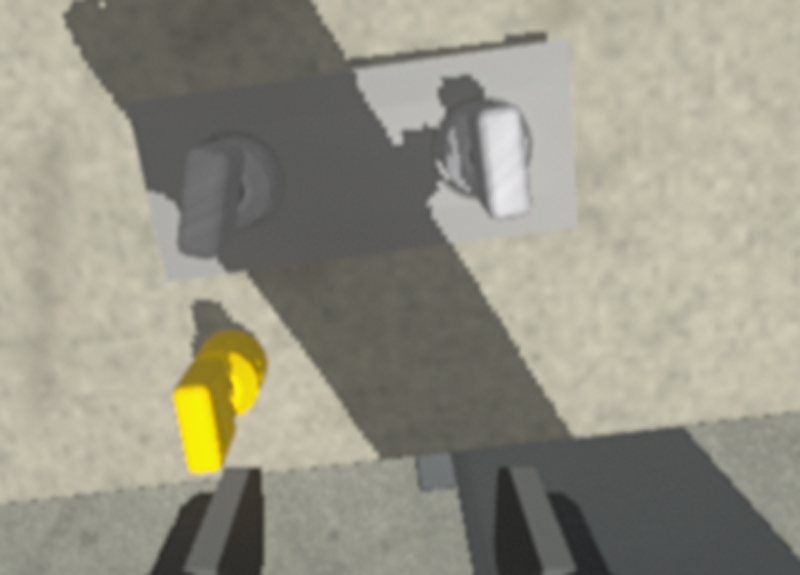

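The right socket's wing top is centred at crop (505,162), the left one's at (204,200). The yellow decoy sits at (205,430), off the stand.

```bash
python3 - <<'E'
from h import *
c=np.load('w4.npy',allow_pickle=True)[0]
f=lambda x,y,z:atz(c,100+x/2.5,60+y/2.5,z)[:2]
for n,q in dict(R=[(480,112),(517,108),(529,212),(494,219)],L=[(191,150),(230,150),(221,254),(180,250)]).items():
    P=np.array([f(*p,.098) for p in q]); d=P[0]+P[1]-P[2]-P[3]
    print(n,P.mean(0).round(4),np.degrees(np.arctan2(d[1],d[0])).round(1),np.linalg.norm(d)/2)
print('stand',[f(*p,.028).round(4) for p in [(570,40),(578,227),(165,280),(130,103)]],'pocketR',f(485,148,.028))
o=readout.get_obs();print(o['position'])
E
```

```text
R [0.462  0.1197] 2.6 0.03703398355639941
L [0.4624 0.2274] -16.9 0.03687079341617654
stand [array([0.5015, 0.0786]), array([0.422 , 0.0792]), array([0.4218, 0.2696]), array([0.5005, 0.2679])] pocketR [0.46205219 0.11784366]
[0.41259794 0.16967267 0.25402448]
```

```bash
python3 -m crank '[[0.139,0.109,0,-0.133],[0.139,0.109,0,-0.133],[0.139,0.109,0,-0.133],[0.139,0.109,0.1,-0.133],[0.139,0.109,0.2,-0.133]]'
python3 -m crank '[[0,0,0,0],[0,0,0,0]]'
```

```text
clock: 7.73
position: [0.4636, 0.1176, 0.1735]
ee_rot: [1.0, 0.002, 0.003, -0.0]
ft_force: [0.3, -0.5, -0.8]
grip_width: 0.55
grasp_force: 0.0
clock: 7.9
position: [0.4606, 0.1179, 0.1722]
ee_rot: [1.0, 0.003, -0.002, 0.0]
ft_force: [1.2, 0.7, 0.4]
grip_width: 0.549
grasp_force: 0.0
```

```bash
python3 -m crank '[[0.002,-0.004,0.08,0],[0.002,-0.004,0.16,0],[0.002,-0.004,0.21,0],[0.002,-0.004,0.231,0],[0.002,-0.004,0.231,0]]'
python3 -m crank '[[0,0,0,0],[0,0,0,0],[0,0,0,0],[0,0,0,0],[0,0,0,0]]' -1 60
python3 -m crank '[[0,0,0,0],[0,0,0,0],[0,0,0,0]]'
```

```text
clock: 8.32
position: [0.4625, 0.1204, 0.0806]
ee_rot: [1.0, 0.004, -0.0, 0.0]
ft_force: [0.7, 0.2, 0.0]
grip_width: 0.545
grasp_force: 0.0
clock: 8.73
position: [0.4634, 0.121, 0.0819]
ee_rot: [1.0, 0.004, 0.002, -0.0]
ft_force: [-0.8, -0.2, 9.4]
grip_width: 0.176
grasp_force: 59.4
clock: 8.98
position: [0.4634, 0.1211, 0.0819]
ee_rot: [1.0, 0.004, 0.002, -0.0]
ft_force: [-1.0, -0.4, 8.7]
grip_width: 0.181
grasp_force: 59.4
```

```bash
python3 -m crank '[[0,0,-0.04,0],[0,0,-0.12,0],[0,0,-0.21,0],[0,0,-0.3,0],[0,0,-0.375,0]]'
python3 -m crank '[[0.02,0.09,0,0],[0.04,0.18,0,0],[0.06,0.27,0,0],[0.08,0.36,0,0],[0.089,0.388,0,0]]' >/dev/null
python3 -m crank '[[0.02,0.09,0,0],[0.04,0.18,0,0],[0.06,0.27,0,0],[0.08,0.36,0,0],[0.089,0.388,0,0]]'
python3 -m crank '[[0,0,0,0.057],[0,0,0,0.057],[0,0,0,0.057],[0,0,0,0.057]]'
```

```text
clock: 9.4
position: [0.4619, 0.1211, 0.2333]
ee_rot: [1.0, 0.005, 0.001, -0.0]
ft_force: [1.0, 0.1, -1.8]
grip_width: 0.178
grasp_force: 59.1
clock: 10.23
position: [0.5352, -0.1956, 0.2302]
ee_rot: [1.0, 0.001, 0.0, 0.001]
ft_force: [-0.6, -0.5, -1.8]
grip_width: 0.18
grasp_force: 59.1
clock: 10.57
position: [0.5357, -0.1881, 0.2304]
ee_rot: [1.0, -0.024, 0.0, 0.0]
ft_force: [0.2, 0.1, -1.0]
grip_width: 0.178
grasp_force: 59.2
```

```bash
python3 -m crank '[[0.003,0.002,0.08,0],[0.003,0.002,0.16,0],[0.003,0.002,0.22,0],[0.003,0.002,0.255,0],[0.003,0.002,0.264,0]]'
python3 -m crank '[[0,0,0,0],[0,0,0.01,0],[0,0,0.02,0],[0,0,0.03,0],[0,0,0.035,0]]'
python3 -m crank '[[0,0,0,0],[0,0,0,0]]'
```

```text
clock: 10.98
position: [0.5353, -0.1887, 0.1218]
ee_rot: [1.0, -0.024, -0.002, -0.001]
ft_force: [-0.1, -0.6, -1.8]
grip_width: 0.177
grasp_force: 59.3
clock: 11.4
position: [0.5386, -0.1896, 0.1134]
ee_rot: [1.0, -0.025, 0.002, 0.0]
ft_force: [-8.6, 4.3, 36.1]
grip_width: 0.176
grasp_force: 64.6
clock: 11.57
position: [0.5386, -0.1895, 0.1134]
ee_rot: [1.0, -0.025, 0.002, 0.0]
ft_force: [-4.1, 3.4, 18.9]
grip_width: 0.173
grasp_force: 62.3
```

```bash
for i in 1; do
python3 -m crank '[[0.006,0,0.005,0],[0.006,0,0.005,0],[-0.006,0,0.005,0],[-0.006,0,0.005,0]]' | sed -n '2p;4p'
python3 -m crank '[[0.006,0.006,0,0],[0.006,0.006,0,0],[0.006,0.006,0,0]]'| sed -n '2p;4p'
python3 -m crank '[[0,-0.012,0,0],[0,-0.012,0,0],[0,-0.012,0,0]]'| sed -n '2p;4p'
python3 -m crank '[[0,0.006,0,0],[0,0.006,0,0.08],[0,0.006,0,-0.08],[0,0.006,0,0],[0,0.006,0,0]]'
done
```

```text
position: [0.539, -0.1894, 0.1129]
ft_force: [5.4, 3.1, 18.3]
position: [0.5402, -0.1902, 0.1127]
ft_force: [-2.3, 8.7, 24.8]
position: [0.5401, -0.1891, 0.1127]
ft_force: [-1.2, -1.8, 21.3]
clock: 12.82
position: [0.5402, -0.1895, 0.1126]
ee_rot: [1.0, -0.026, 0.004, 0.001]
ft_force: [-0.7, 4.3, 21.9]
grip_width: 0.177
grasp_force: 63.9
```

It stops about 15.5 mm above the seat and is held sideways, so it takes the bevel but won't drop. This is the wrong socket, so it goes back to its pocket.

```bash
python3 -m crank '[[0,0,-0.05,0],[0,0,-0.13,0],[0,0,-0.21,0],[0,0,-0.29,0],[0,0,-0.3,0]]'
python3 -m crank '[[-0.03,-0.09,0,0],[-0.06,-0.18,0,0],[-0.09,-0.27,0,0],[-0.11,-0.36,0,0],[-0.1155,-0.381,0,0]]' >/dev/null
python3 -m crank '[[-0.03,-0.09,0,0],[-0.06,-0.18,0,0],[-0.09,-0.27,0,0],[-0.11,-0.36,0,0],[-0.1155,-0.381,0,0]]' >/dev/null
python3 -m crank '[[0,0,0,0],[0,0,0,0],[0,0,0,0]]'
```

```text
clock: 13.23
position: [0.5393, -0.1903, 0.235]
ee_rot: [1.0, -0.026, 0.004, 0.002]
ft_force: [0.3, 0.1, -0.6]
grip_width: 0.177
grasp_force: 60.7
clock: 14.32
position: [0.4606, 0.1179, 0.2282]
ee_rot: [1.0, -0.026, 0.0, 0.0]
ft_force: [-0.2, -0.0, -2.0]
grip_width: 0.178
grasp_force: 60.6
```

```bash
python3 -m crank '[[0.008,-0.005,0.08,0],[0.008,-0.005,0.16,0],[0.008,-0.005,0.24,0],[0.008,-0.005,0.29,0],[0.008,-0.005,0.295,0]]'
python3 -m crank '[[0,0,0,0],[0,0,0.02,0],[0,0,0.04,0],[0,0,0.055,0],[0,0,0.065,0]]'
python3 -m crank '[[0,0,0,0],[0,0,0,0]]'
```

```text
clock: 14.73
position: [0.4615, 0.1188, 0.1065]
ee_rot: [1.0, -0.027, -0.003, 0.001]
ft_force: [0.8, -0.0, -2.7]
grip_width: 0.177
grasp_force: 60.4
clock: 15.15
position: [0.4645, 0.1203, 0.0844]
ee_rot: [1.0, -0.026, 0.001, 0.0]
ft_force: [3.2, -4.2, 2.6]
grip_width: 0.177
grasp_force: 61.1
clock: 15.32
position: [0.4642, 0.1202, 0.0841]
ee_rot: [1.0, -0.026, 0.001, 0.0]
ft_force: [5.6, -3.7, -6.3]
grip_width: 0.178
grasp_force: 59.9
```

```bash
python3 -m crank '[[0.004,0,0.004,0],[0.004,0,0.005,0],[0.004,0,0.005,0]]'
python3 -m crank '[[0,0,0,0],[0,0,0,0],[0,0,0,0]]' 0.1
python3 -m crank '[[0,0,-0.05,0],[0,0,-0.13,0],[0,0,-0.21,0],[0,0,-0.29,0],[0,0,-0.37,0]]'
python3 - <<'E'
from h import *
c=shot('wrist'); np.save('w5.npy',[c],allow_pickle=True)
print(proj(c,[[.4615,.1188,.098],[.4624,.2274,.098]]).round(1))
cv2.imwrite('pics/w5.png',cv2.resize(c['color'][60:290,100:420,::-1],None,fx=2.5,fy=2.5,interpolation=cv2.INTER_CUBIC))
E
```

```text
clock: 15.57
position: [0.4653, 0.1207, 0.0823]
ee_rot: [1.0, -0.026, 0.0, 0.0]
ft_force: [2.3, -4.5, -0.6]
grip_width: 0.178
grasp_force: 60.7
clock: 15.82
position: [0.4647, 0.1216, 0.0823]
ee_rot: [1.0, -0.025, -0.0, -0.0]
ft_force: [0.5, -0.2, -0.8]
grip_width: 0.551
grasp_force: 0.0
clock: 16.23
position: [0.4645, 0.1215, 0.2319]
ee_rot: [1.0, -0.025, -0.0, -0.0]
ft_force: [0.6, -0.2, -0.7]
grip_width: 0.55
grasp_force: 0.0
[[254.7 195.9]
 [131.  200.9]]
```

View pics/w5.png

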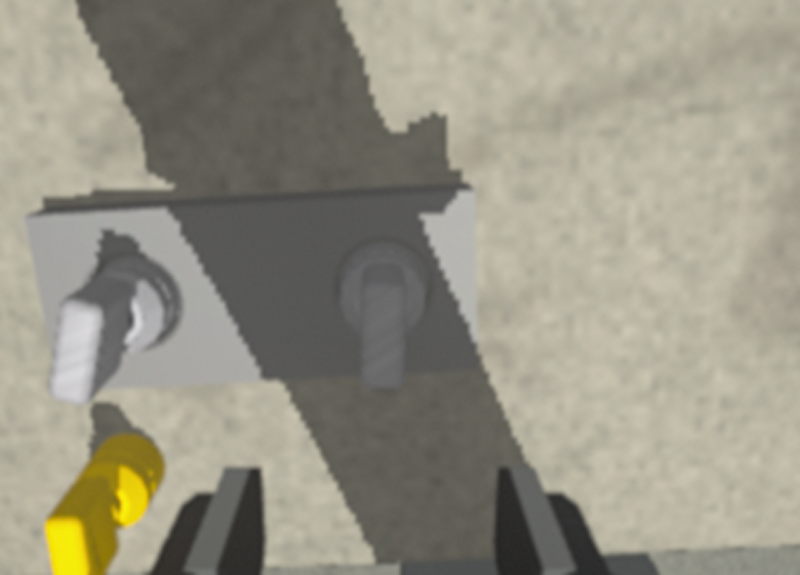

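The right socket stands upright in its pocket, with its wing top at crop (382,345) close to the prediction. Now I'll pick the left socket, with its wing top at (78,348) and yaw about -16°.

```bash
python3 -m crank '[[-0.006,-0.09,0,0.1],[-0.012,-0.18,0,0.217],[-0.018,-0.264,0.05,0.217],[-0.018,-0.264,0.12,0.217],[-0.018,-0.264,0.155,0.217]]' >/dev/null
python3 -m crank '[[0,0,0,0],[0,0,0,0],[0,0,0,0]]'
python3 - <<'E'
from h import *
c=np.load('w5.npy',allow_pickle=True)[0]
P=np.array([atz(c,100+x/2.5,60+y/2.5,.098)[:2] for x,y in[(62,298),(103,300),(92,400),(52,392)]]);d=P[0]+P[1]-P[2]-P[3]
print(P.mean(0),np.degrees(np.arctan2(d[1],d[0])))
o=readout.get_obs();print(R.from_quat(o['ee_rot']).as_matrix()[:,0])
E
```

```text
clock: 16.95
position: [0.4637, 0.2269, 0.1694]
ee_rot: [0.99, -0.139, 0.001, -0.0]
ft_force: [-0.2, -0.2, -0.8]
grip_width: 0.548
grasp_force: 0.0
[0.46380878 0.22726977] -15.557345145241827
[ 0.96135886 -0.27529647  0.00099359]
```

Well aligned (yaw -16°). I'll descend and grip.

```bash
python3 -m crank '[[0,0,0.08,0],[0,0,0.15,0],[0,0,0.2,0],[0,0,0.222,0],[0,0,0.222,0]]' >/dev/null
python3 -m crank '[[0,0,0,0],[0,0,0,0],[0,0,0,0],[0,0,0,0],[0,0,0,0]]' -1 60
python3 -m crank '[[0,0,-0.04,0],[0,0,-0.12,0],[0,0,-0.21,0],[0,0,-0.3,0],[0,0,-0.375,0]]'
python3 -m crank '[[0,0,0,-0.2],[0,0,0,-0.217],[0,0,0,-0.217],[0,0,0,-0.217]]'
```

```text
clock: 17.78
position: [0.4644, 0.2274, 0.0812]
ee_rot: [0.99, -0.139, 0.001, -0.001]
ft_force: [0.7, -0.5, 6.8]
grip_width: 0.18
grasp_force: 58.8
clock: 18.2
position: [0.4633, 0.2271, 0.2326]
ee_rot: [0.99, -0.139, 0.001, -0.0]
ft_force: [1.0, 0.6, -1.6]
grip_width: 0.178
grasp_force: 60.3
clock: 18.53
position: [0.4632, 0.2267, 0.2297]
ee_rot: [1.0, -0.027, 0.0, 0.0]
ft_force: [0.3, -0.3, -1.5]
grip_width: 0.178
grasp_force: 60.3
```

```bash
python3 -m crank '[[0.021,0.09,0,0],[0.042,0.18,0,0],[0.064,0.27,0,0],[0.081,0.343,0,0],[0.081,0.343,0,0]]' >/dev/null
python3 -m crank '[[0.021,0.09,0,0],[0.042,0.18,0,0],[0.064,0.27,0,0],[0.081,0.343,0,0],[0.081,0.343,0,0]]' >/dev/null
python3 -m crank '[[0.021,0.09,0,0],[0.042,0.18,0,0],[0.064,0.27,0,0],[0.081,0.343,0,0],[0.081,0.343,0,0]]' >/dev/null
python3 -m crank '[[0,0,0,0],[0,0,0,0],[0,0,0,0]]'
```

```text
clock: 20.03
position: [0.5394, -0.1875, 0.2295]
ee_rot: [1.0, -0.025, -0.0, -0.0]
ft_force: [-0.5, 0.0, -1.1]
grip_width: 0.178
grasp_force: 60.4
```

```bash
python3 -m crank '[[-0.0025,0.004,0.08,0],[-0.0025,0.004,0.16,0],[-0.0025,0.004,0.22,0],[-0.0025,0.004,0.255,0],[-0.0025,0.004,0.268,0]]'
python3 -m crank '[[0,0,0,0],[0,0,0.01,0],[0,0,0.02,0],[0,0,0.03,0],[0,0,0.037,0]]'
python3 -m crank '[[0,0,0,0],[0,0,0,0]]'
```

```text
clock: 20.45
position: [0.5369, -0.189, 0.1199]
ee_rot: [1.0, -0.025, -0.002, -0.001]
ft_force: [-0.9, 0.2, -0.6]
grip_width: 0.179
grasp_force: 60.3
clock: 20.87
position: [0.5389, -0.1904, 0.108]
ee_rot: [1.0, -0.025, 0.001, 0.0]
ft_force: [1.0, 1.1, -0.3]
grip_width: 0.177
grasp_force: 60.5
clock: 21.03
position: [0.5387, -0.1904, 0.1077]
ee_rot: [1.0, -0.025, 0.001, -0.0]
ft_force: [3.9, 1.6, -3.5]
grip_width: 0.177
grasp_force: 60.2
```

It's past the bevel with no resistance, so it fits. I'll push it down to the seat.

```bash
python3 -m crank '[[0,0,0.008,0],[0,0,0.015,0],[0,0,0.02,0],[0,0,0.025,0],[0,0,0.028,0]]'
python3 -m crank '[[0,0,0,0],[0,0,0,0],[0,0,0,0]]'
```

```text
clock: 21.45
position: [0.5391, -0.1904, 0.0972]
ee_rot: [1.0, -0.025, 0.001, 0.0]
ft_force: [-1.9, 4.6, 19.4]
grip_width: 0.174
grasp_force: 63.3
clock: 21.7
position: [0.539, -0.1904, 0.0972]
ee_rot: [1.0, -0.025, 0.001, 0.0]
ft_force: [2.0, 4.5, 7.6]
grip_width: 0.178
grasp_force: 61.9
```

```bash
python3 - <<'E'
from h import *
shot('side','s2.png'); o=readout.get_obs(); print(o['position'],o['ft_force'],o['grasp_force'])
E
```

```text
[ 0.53894681 -0.19040984  0.09724922] [1.98679834 4.19810594 8.05422013] 61.881263852119446
```

View pics/s2.png

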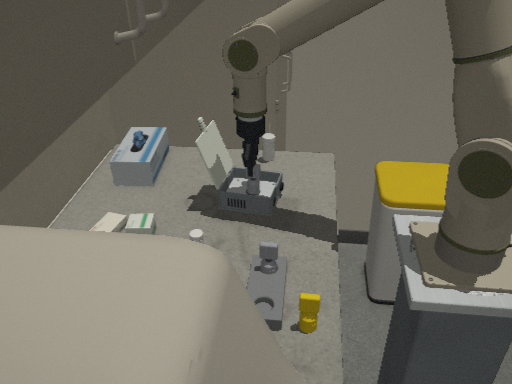

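The side view shows the cover folded back at (213,150), the gripped socket seated in the unit at (252,183), the other socket upright in the stand at (268,255), and the jar and pot in place.

```bash
python3 -c "from workcell import manip; print(manip.hand_in())"
```

```text
the job is handed in; nothing more can be done
None
```

I handed the job in at about 22 s; no verdict came back. By my checks the cover is folded back to its stop, the fitting socket is fully down over the nut and still gripped, the wrong one is upright in its stand pocket, and the arm touched none of the bystanders (jar and pot seen in place at the end; the carton was hidden in that view).

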